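Load a jar into the labeller and start it

TASK

Load the bench labeller: with the fingertips, slowly roll the filled jar that lies at the foot of the sloping apron up to the top, until it drops over the front roller and sits on both rollers at the stop. Only push it, keep the fingers behind it all the way so that it never runs or rolls back, and do not grip or lift it or press it hard against the stop. Once it sits there, press the green start button fully in and let go; leave the red button and everything else on the table alone.

Things in the scene. Friction and masses are not known exactly. Their poses are not given: they have to be found in the camera images.
- labeller: Benchtop jar labeller, fixed. Origin on the table right under the middle of its roller nest; x points level in the uphill (loading) direction, y along the rollers, z up. The sloping apron lies at negative x, the white housing from x = 46 to 310 mm, 200 mm wide, flat top 100 mm high. Cheek plates at y = +-66 mm beside the nest are 54 mm high.
- seat (a point): Where the jar's centre is when it sits in the nest: labeller x = 0, 70 mm above the table, 1 mm clear of the stop. The nest: two rollers of black rubber rings, 24 mm diameter, turning freely about y, at x = -23 and +23 mm, axes 22 mm high. Passing over the front roller the jar's centre is 5 mm higher. Axes as the labeller's.
- stop_pad (a point): Middle of the face of the stop: an upright grey pad 110 mm wide and 44 mm high on the housing's front, behind the nest, 42 mm uphill of the seat. Rigid. Axes as the labeller's.
- label_roll (a point): Middle of the upright white label roll on the housing (keep clear): flanges 144 mm diameter, their axis along the labeller's y, 135 mm above the table; with its spindle 95 mm wide. 140 mm beyond the buttons.
- apron: Flat steel apron sheet, fixed, 185 long, 130 wide, rising 8 degrees (0.14 rad) to the front roller. Origin mid upper edge, on the surface; x up the slope, y across, z square to it. Lip 8 mm high, 3 thick at the foot (x = -185 mm; 6 mm above the table, open before it); guides at y = +-63 mm, 17 mm high, 124 mm apart inside. A jar on it has its centre at z = 41 mm.
- jar: Closed glass jar of green beans, brass lid, no label, 82 mm diameter, 110 long, 0.5 to 0.75 kg, lying across the apron against the foot lip. Origin at its centre; y along its axis from base (-55 mm) to lid (+55); x, z turn as it rolls. Glass straight from y = -55 to +35 mm, lid (76 mm diameter) +37 to +55. Rolls freely; runs back down if not held from below.
- start_top (a point): Middle of the upper face of the green start button (30 mm diameter), on top of the labeller's housing; it is pressed straight down.
- start (a joint): Travel of the green start button: 0 out, 0.006 m fully in; springs back, about 5 N fully in.
- stop_top (a point): Middle of the upper face of the red stop button (30 mm diameter), 74 mm from the green one. Not to be pressed.
- stop (a joint): Travel of the red stop button: 0 out, 0.006 m fully in. Not to be pressed.
- jar_waiting: Bystander: filled unlabelled jar standing on the table beside the foot of the apron, 82 mm diameter, 110 mm high; origin under its base, z up.
- jar_done_a: Bystander: labelled jar standing beside the labeller, 82 mm diameter, 110 mm high; origin under its base, z up.
- jar_done_b: Bystander: another labelled jar, same size; origin under its base, z up.
- lid_a: Bystander: loose brass-coloured lid lying on the table, 76 mm diameter, 18 mm high; origin under its middle.
- lid_b: Bystander: another loose lid, same size; origin under its middle.
- scale: Bystander: white kitchen scale, 200 x 170 x 42 mm; origin under its middle.
Not all that is in view belongs to the job. Leave any blue or pink look-alike of the jar alone.

How it is judged:
On the way, in this order (a step that is already met when the one before it is completed fails the run):
1. the jar is on its way up the apron, pushed by the fingers (x of jar in the frame of labeller between -0.14 and -0.06 m and contact force between the fingers and jar above 0.1 N).
2. the jar sits on both rollers at the stop (x of jar in the frame of labeller between -0.006 and 0.006 m and z of jar in the frame of labeller between 0.064 and 0.075 m and y of jar in the frame of labeller between -0.012 and 0.012 m and angle between the y axis of jar and the y axis of labeller, either way round below 0.06 rad and linear speed of jar below 0.03 m/s), for 0.2 s.
3. the green start button is pressed in (x of jar in the frame of labeller between -0.006 and 0.006 m and z of jar in the frame of labeller between 0.064 and 0.075 m and y of jar in the frame of labeller between -0.012 and 0.012 m and angle between the y axis of jar and the y axis of labeller, either way round below 0.06 rad and value of joint start above 0.0045 m).
At the end, for the whole second after the job is handed in: The jar rests on both rollers: its centre within 6 mm of the middle of the nest along the loading direction, within about 5 mm of its seated height and 12 mm sideways, its axis within 0.06 rad of the rollers', speed below 0.02 m/s; both buttons are out (x of jar in the frame of labeller between -0.006 and 0.006 m and z of jar in the frame of labeller between 0.064 and 0.075 m and y of jar in the frame of labeller between -0.012 and 0.012 m and angle between the y axis of jar and the y axis of labeller, either way round below 0.06 rad and linear speed of jar below 0.02 m/s and value of joint each of start, stop below 0.0015 m); the robot touches nothing.
It fails at once if the jar runs or rolls back on the apron (over 0.25 m/s, or over 0.15 m/s out of the fingers' touch) (x of jar in the frame of labeller below -0.035 m and (linear speed of jar above 0.25 m/s or (linear speed of jar above 0.15 m/s and contact force between the fingers and jar below 0.05 N))).
It fails at once if the jar is lifted off the apron (over 10 mm) (z of jar in the frame of apron above 0.051 m).
It fails at once if the jar is squeezed hard (over 30 N) (contact force between the fingers and jar above 30 N).
It fails at once if the red button is pressed, or the green one before the jar is seated (value of joint stop above 0.002 m or (value of joint start above 0.003 m and not (x of jar in the frame of labeller between -0.006 and 0.006 m and z of jar in the frame of labeller between 0.064 and 0.075 m and y of jar in the frame of labeller between -0.012 and 0.012 m and angle between the y axis of jar and the y axis of labeller, either way round below 0.06 rad))).
It fails at once if a bystander is moved by more than 20 mm (distance of any of jar_waiting, jar_done_a, jar_done_b, lid_a, lid_b, scale from where it was at the start of the episode above 0.02 m).
It also fails if it takes over 45 s, if anything falls off the work surface, if the arm or the gripper's body presses on something with over 40 N, if the wrist force passes 120 N, or if a joint passes its speed limit or range.

ROBOT

A 6-joint arm with a two-finger parallel gripper is mounted at the origin on the work surface. World frame = base frame: x ahead of the robot, y to its left, z up, the work surface at z = 0. Lengths are in m, angles in rad, forces in N, time in s.
With the tool pointing down it reaches from about 0.25 to 0.725 m from the base axis. Payload 9.7 kg.
Tool frame: the origin (TCP) lies midway between the tips of the shut fingers; the grasp point (between the pads) lies 19 mm behind it; x points along the fingers, z is the direction in which the jaws open and shut, and the axes are right-handed (so a half turn about x gives the same grasp; the last joint's range is limited). The gripper opens to 85 mm and grips with 20 to 120 N. Pads are 22 mm wide; open, the fingers measure 114 mm over their backs; the gripper's body (76 mm by 85 mm) begins 54 mm behind the grasp point. The pads swing forward as they close: fully open they stand 13 mm farther back than shut.
Start: joints at [-1.137, 0.087, 0.176, 1.66, 0, 1.571], TCP at [0.231, -0.499, 0.231] pointing down, gripper open.
Joint ranges: [-3.13, 3.13], [-0.85, 1.81], [-1.15, 1.24], [-2.2, 2.28], [-1.44, 1.52], [-3.14, 3.14]. Speed limits (rad/s): [2.22, 2.22, 2.57, 3.14, 3.14, 3.14].

INTERFACE

Orientations are given as a unit quaternion [x, y, z, w].
In Python, from station import ctrl gives the robot as it stands.
- The arm moves only by the tool carry_out, never from a script. Its argument "rows" is a list of rows, each a list of 2 entries, a list of its own where there are three numbers: the shift along the world's x, y, z in cm, then the turn, a rotation vector about the world's x, y, z in degrees. In form: [[[tx, ty, tz], [rx, ry, rz]], ...]. A call has 1 to 12 rows; each row shifts and turns the commanded pose from where the row before left it; what a row does not reach is not made up. A row lasts 1/12 s, in which the tool goes at most 41.7 mm and 7.16 degrees, less where a joint would pass 70% of its speed; a pose out of reach is approached as far as the arm can. A call is refused whole if a number of a shift passes 4.17 or a number of a turn 7.16, either way. A call with a gripper value outside its range is refused whole. "gripper" is the gripper's target within -1 to 1 (shut at 1, half-way at 0, fully open at -1), set as the call begins (left out, the last holds). The fingers move at their own pace and stop on an object; "grip_force" is the grip in N (left out, the last holds). Time passes only in rows, so rows that do not move let the fingers close. It gives the time, the measured TCP pose, the force and the opening at its end, in the units of the state.
- ctrl.get_obs(): the state, without advancing time (a new reading comes with each control period).
- ctrl.camera(name): name is "scene" or "side" or "wrist"; returns (picture, depth): 384x512x3 uint8, blue, green, red; 384x512 float32, m along the optical axis (not along the pixel's ray), 0 where there is no reading.
- ctrl.get_calibration(name): a dict with "mtx" (3x3 intrinsics, pixels), "R" (3x3) and "t" (3): a world point X has camera coordinates R X + t; the wrist camera has in their place "T_tool_cam" (4x4, takes a point from camera to tool coordinates, whose origin is the TCP and whose axes are the tool frame's). Camera axes: x right, y down, z forward; pixel columns grow to the right and rows downward; lengths in m; the calibration is good to about 2 mm. A picture is of the moment at which its call begins: read the wrist's pose just before it. get_calibration takes no time and is no camera call.
- ctrl.finish_job(): hands the job in, once; it reports no verdict.
The state is a dict: "time_s": time; "qpos": joint angles; "dq": joint speeds; "effort": joint torques, N m; "tcp_pos": TCP position; "eef_rot": TCP orientation; "ft_force": force on the tool from outside, world axes, zero at the start; "ft_torque": the same for the moment, N m; "grip_width": opening from 0.0 (shut) to 1.0 (fully open).
Only numpy, scipy, OpenCV 4.12 (cv2) and the standard library are available. Lean on these libraries where they do the work, as an engineer would, in place of code of your own. Each camera call takes 0.05 s, during which the arm holds its last target.

## Working session

There is one attempt and no reset: what is moved stays moved. The work goes in short steps, Python scripts to look and compute and a tool call to move; the robot and the scene stay as the last step left them, time stands still between calls to the robot, and variables do not carry over. Pictures are saved under pics/ and viewed, and the job is handed in when it is done.

Besides the shell and the picture viewer there is one more tool, called as a command line: name --argument value ..., lists and objects as JSON in quotes. carry_out: Moves the arm, as the interface text tells. Its arguments: {"type":"object","properties":{"rows":{"type":"array","items":{"type":"array"}},"gripper":{"type":"number"},"grip_force":{"type":"number"}},"required":["rows"]}

```bash
mkdir -p pics; ls
python3 - <<'E'
from station import ctrl
import cv2,numpy as np
print(ctrl.get_obs())
for n in ["scene","side","wrist"]:
    p,d=ctrl.camera(n); cv2.imwrite(f"pics/{n}0.png",p); np.save(f"pics/{n}0.npy",d); np.save(f"pics/{n}0_im.npy",p)
    print(n,ctrl.get_calibration(n), d.min(),d.max())
E
```

```text
pics
{'time_s': 0.0, 'qpos': array([-1.13699017e+00,  8.74242294e-02,  1.75126400e-01,  1.65979758e+00,
       -1.13540232e-05,  1.57078841e+00]), 'dq': array([ 0.00136763,  0.00069262,  0.00103644, -0.00186146, -0.0020246 ,
       -0.00096748]), 'effort': array([-6.40311155e-04, -5.20396614e+01,  4.64791739e+01,  1.66969781e-02,
       -6.81070287e-05,  1.18246302e-05]), 'tcp_pos': array([ 0.23107902, -0.49884438,  0.23059881]), 'eef_rot': array([ 0.3809226 ,  0.59627805, -0.38043483,  0.59549962]), 'ft_force': array([ 0.18513791, -0.06488988,  0.30485136]), 'ft_torque': array([ 0.04758061, -0.04385883,  0.00261149]), 'grip_width': 0.9978548523983649}
scene {'mtx': array([[416.54656566,   0.        , 256.24902879],
       [  0.        , 416.54656566, 193.81230163],
       [  0.        ,   0.        ,   1.        ]]), 'R': array([[ 0.08648034,  0.99617622,  0.0124132 ],
       [ 0.7836817 , -0.06032958, -0.61822596],
       [-0.61511312,  0.06319239, -0.78590239]]), 't': array([ 0.07068782, -0.34547557,  1.76686329])} 0.0 3.8625278
side {'mtx': array([[369.92526022,   0.        , 255
[... 171 characters left out ...]
     [-0.03450449, -0.6255405 , -0.77942833],
       [ 0.03947514,  0.77843107, -0.62648766]]), 't': array([-0.52667383,  0.02396676,  1.45095652])} 0.0 3.94695
wrist {'mtx': array([[336.85744825,   0.        , 253.41969498],
       [  0.        , 336.85744825, 193.42747606],
       [  0.        ,   0.        ,   1.        ]]), 'T_tool_cam': array([[ 9.05134848e-05, -2.60880990e-01,  9.65370965e-01,
        -1.43188826e-01],
       [ 1.00112045e-03, -9.65370462e-01, -2.60880948e-01,
         6.56882382e-02],
       [ 9.99999495e-01,  9.90065862e-04,  1.73794250e-04,
        -5.69480903e-04],
       [ 0.00000000e+00,  0.00000000e+00,  0.00000000e+00,
         1.00000000e+00]])} 0.0 0.45747146
```

View pics/scene0.png

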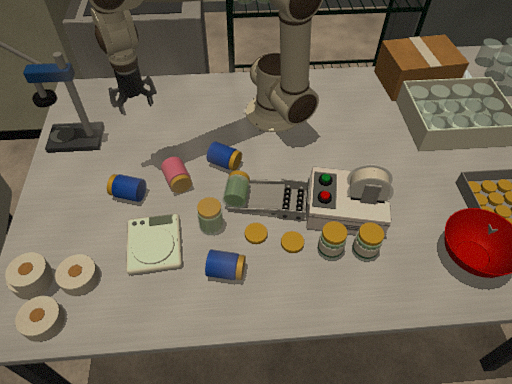

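View pics/side0.png

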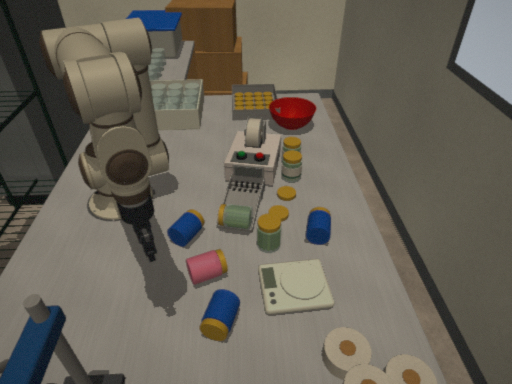

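View pics/wrist0.png

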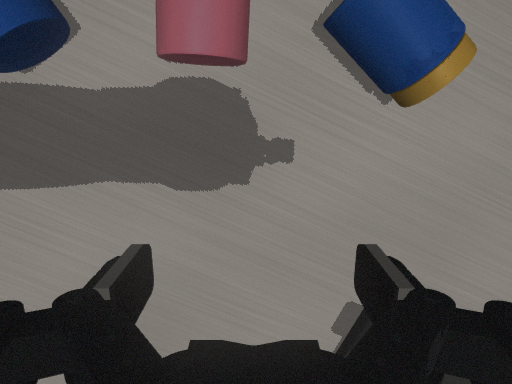

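```bash
cat > h.py <<'E'
import numpy as np,cv2
from station import ctrl
def cloud(n,d,obs=None):
    c=ctrl.get_calibration(n);K=c["mtx"]
    v,u=np.mgrid[:384,:512]
    P=np.dstack([(u-K[0,2])/K[0,0]*d,(v-K[1,2])/K[1,1]*d,d])
    if n!="wrist": return (P-c["t"])@c["R"]
    from scipy.spatial.transform import Rotation as Ro
    T=c["T_tool_cam"]; P=P@T[:3,:3].T+T[:3,3]
    return P@Ro.from_quat(obs["eef_rot"]).as_matrix().T+obs["tcp_pos"]
def big(m):
    n,l,s,c=cv2.connectedComponentsWithStats(m.astype(np.uint8)); 
    return l==1+np.argmax(s[1:,4]) if n>1 else m
E
python3 - <<'E'
from h import *
for n in ["scene","side"]:
    d=np.load(f"pics/{n}0.npy");im=np.load(f"pics/{n}0_im.npy");W=cloud(n,d)
    hsv=cv2.cvtColor(im,cv2.COLOR_BGR2HSV);H,S,V=[hsv[...,i].astype(int) for i in range(3)]
    # region of labeller
    x,y,z=W[...,0],W[...,1],W[...,2]
    reg=(d>0)&(x>.2)&(x<.75)&(y>-.4)&(y<.5)
    top=reg&(abs(z-.1)<.012)&(S<60)&(V>90)
    t=big(top);print(n,"top",t.sum(),W[t].mean(0),cv2.minAreaRect(W[t][:,:2].astype(np.float32)))
    for nm,m in [("green",(H>45)&(H<85)&(S>150)),("red",((H<6)|(H>174))&(S>170)),]:
        m=reg&m&(z>.09)&(z<.16); 
        if m.sum()==0: print(nm,"none");continue
        m=big(m); vv,uu=np.nonzero(m);print(nm,m.sum(),uu.mean(),vv.mean(),np.median(W[m],0), W[m].min(0),W[m].max(0))
    print('table', np.median(z[(d>0)&(abs(z)<.02)]))
    if n=="scene": cv2.imwrite("pics/c1.png",cv2.resize(im[150:260,190:400],None,fx=3.8,fy=3.8,interpolation=cv2.INTER_CUBIC))
    else: cv2.imwrite("pics/c2.png",cv2.resize(im[110:260,200:330],None,fx=4,fy=4,interpolation=cv2.INTER_CUBIC))
E
```

```text
scene top 1947 [0.5630281  0.17595441 0.10089981] ((0.5288870930671692, 0.1868944764137268), (0.26668235659599304, 0.2062869369983673), 76.61814880371094)
green 61 325.4754098360656 177.63934426229508 [0.47936996 0.11659431 0.12391359] [0.4633664  0.10445835 0.11156422] [0.49054786 0.13148917 0.13126789]
red 71 324.4788732394366 194.7605633802817 [0.55064326 0.09962281 0.12410883] [0.5328774  0.08632773 0.11263847] [0.56279528 0.11634361 0.13044071]
table 0.0013445057992672706
side top 984 [0.53039522 0.16970714 0.09715219] ((0.5281512141227722, 0.18392260372638702), (0.27387985587120056, 0.19916605949401855), 77.51636505126953)
green 27 241.0 153.77777777777777 [0.47416155 0.10550773 0.11914047] [0.46218955 0.09850427 0.10855046] [0.48623136 0.11554138 0.1258439 ]
red 36 283.9166666666667 116.61111111111111 [0.68250228 0.45838167 0.0939733 ] [0.63811746 0.43391005 0.09013931] [0.74784419 0.4993143  0.10038241]
table -0.0013629554875595209
```

View pics/c1.png

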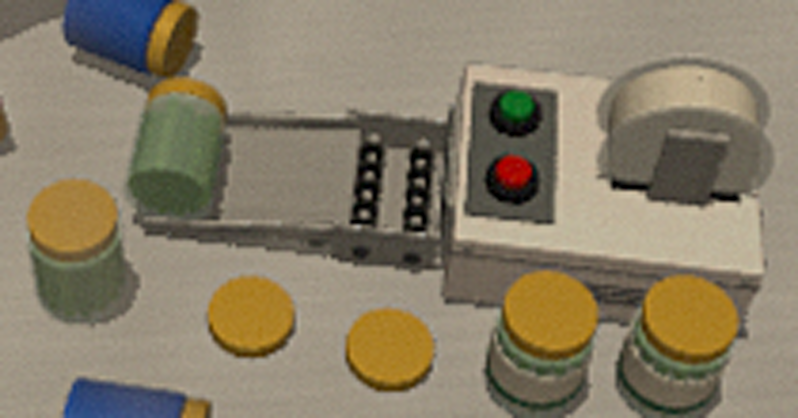

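View pics/c2.png

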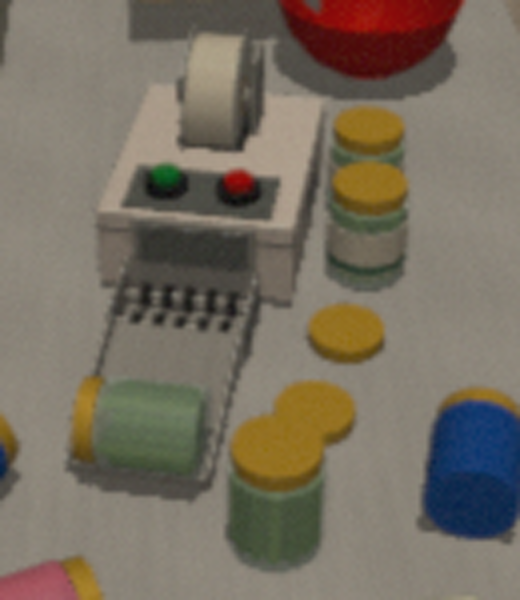

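```bash
cat >> h.py <<'E'
from scipy.spatial.transform import Rotation as Ro
yaw=np.deg2rad(77.0);O=np.array([.4885,.012,0])
L=np.array([[np.cos(yaw),-np.sin(yaw),0],[np.sin(yaw),np.cos(yaw),0],[0,0,1]])
def toL(p): return (np.asarray(p)-O)@L
def toW(p): return np.asarray(p)@L.T+O
E
python3 - <<'E'
from h import *
o=ctrl.get_obs();print(Ro.from_quat(o["eef_rot"]).as_matrix().round(3))
Rt=np.column_stack([[0,0,-1],L@[-1,0,0],L@[0,1,0]])
R0=Ro.from_quat(o["eef_rot"]).as_matrix()
print(np.rad2deg(Ro.from_matrix(Rt@R0.T).as_rotvec()))
for n in ["scene","side"]:
    d=np.load(f"pics/{n}0.npy");im=np.load(f"pics/{n}0_im.npy");W=cloud(n,d);Q=toL(W)
    hsv=cv2.cvtColor(im,cv2.COLOR_BGR2HSV);H,S,V=[hsv[...,i].astype(int) for i in range(3)]
    m=(d>0)&(H>38)&(H<90)&(S>40)&(abs(Q[...,0]+.16)<.1)&(abs(Q[...,1])<.09)&(Q[...,2]>.02)
    m=big(m);q=Q[m];print(n,m.sum(),"glass",q.min(0),q.max(0), "top",np.percentile(q,97,0))
    f=lambda p:np.hypot(q[:,0]-p[0],q[:,2]-p[1])-.041
    from scipy.optimize import least_squares
    print("cyl fit",least_squares(f,[-.16,.05],loss="soft_l1",f_scale=.002).x)
    # lids
    m=(d>0)&(H>12)&(H<32)&(S>120)
    nn,l,s,c=cv2.connectedComponentsWithStats(m.astype(np.uint8))
    for i in range(1,nn):
        if s[i,4]>25:
            q=Q[l==i]; print(s[i,4],c[i].round(),np.median(q,0).round(3),q.max(0).round(3),q.min(0).round(3))
    # rollers: black
    m=(d>0)&(V<45)&(abs(Q[...,0])<.06)&(abs(Q[...,1])<.06)&(Q[...,2]<.06)&(Q[...,2]>.01)
    q=Q[m];print("rollers",m.sum(),q.mean(0),np.percentile(q,[3,97],0))
    # apron surface
    m=(d>0)&(Q[...,0]>-.11)&(Q[...,0]<-.05)&(abs(Q[...,1])<.05)
    q=Q[m];print("apron plane z=a x+b",np.polyfit(q[:,0],q[:,2],1))
    # guides
    m=(d>0)&(Q[...,0]>-.11)&(Q[...,0]<-.05)&(abs(Q[...,1])<.09)&(Q[...,2]>np.polyval(np.polyfit(q[:,0],q[:,2],1),Q[...,0])+.009)
    q=Q[m];print("guides",np.sort(q[:,1]).round(3)[::6])
E
```

```text
[[-0.     0.907  0.42 ]
 [ 0.001  0.42  -0.907]
 [-1.    -0.    -0.001]]
[-5.74843428e-02  4.57419340e-02 -1.27855615e+02]
scene 552 glass [-0.23135468 -0.0605095   0.0202903 ] [-0.15495087  0.02626059  0.0972414 ] top [-0.15904752  0.01474783  0.09446601]
cyl fit [-0.19579827  0.0510218 ]
49 [305.   5.] [-0.031  0.286  0.573] [-0.008  0.308  0.59 ] [-0.055  0.269  0.553]
3325 [417.  62.] [0.436 0.723 0.158] [0.663 1.718 0.17 ] [ 0.311  0.618 -0.518]
87 [271.  67.] [-0.135  0.433  0.253] [-0.103  0.48   0.261] [-0.165  0.404  0.237]
36 [307. 100.] [0.014 0.324 0.205] [0.024 0.342 0.226] [-0.008  0.312  0.165]
100 [300. 111.] [-0.011  0.302  0.162] [0.026 0.336 0.21 ] [-0.047  0.285  0.119]
258 [236. 164.] [-0.22   0.115  0.069] [-0.161  0.169  0.095] [-0.243  0.027  0.006]
93 [110. 184.] [-0.626 -0.059  0.07 ] [-0.614 -0.016  0.083] [-0.635 -0.078  0.026]
294 [180. 183.] [-0.393 -0.005  0.053] [-0.364  0.02   0.084] [-0.429 -0.028  0.007]
1059 [494. 196.] [0.708 0.129 0.022] [0.779 0.217 0.104] [ 0.602 -0.043  0.001]
375 [208. 207.] [-0.262 -0.135  0.111] [-0.225 -0.095  0.117] [-0.2
[... 1830 characters left out ...]
 0.07 ] [-0.223  0.157  0.079] [-0.247  0.103  0.033]
129 [222. 260.] [-0.42  -0.012  0.07 ] [-0.38   0.016  0.081] [-0.434 -0.024  0.025]
463 [214. 329.] [-0.635 -0.042  0.054] [-0.618 -0.004  0.08 ] [-0.641 -0.076  0.007]
173 [347. 347.] [-0.624 -0.38   0.05 ] [-0.605 -0.363  0.054] [-0.641 -0.4    0.046]
198 [411. 377.] [-0.671 -0.525  0.05 ] [-0.653 -0.507  0.054] [-0.688 -0.545  0.047]
47 [368. 382.] [-0.725 -0.416  0.101] [-0.719 -0.402  0.104] [-0.73  -0.43   0.099]
rollers 42 [ 0.00864415 -0.00161177  0.02499693] [[-0.02850134 -0.04737011  0.01444284]
 [ 0.02343076  0.04451948  0.03230418]]
apron plane z=a x+b [0.13217477 0.03500688]
guides [-0.066 -0.064 -0.062  0.062  0.063  0.065]
```

carry_out --rows '[[[1.69,2.06,0],[0,0,4.35]],[[1.69,2.06,0],[0,0,4.35]],[[1.69,2.06,0],[0,0,4.35]],[[1.69,2.06,0],[0,0,4.35]],[[1.69,2.06,0],[0,0,4.35]],[[1.69,2.06,0],[0,0,4.35]],[[1.69,2.06,0],[0,0,4.35]],[[1.69,2.06,0],[0,0,4.35]],[[1.69,2.06,0],[0,0,4.35]],[[1.69,2.06,0],[0,0,4.35]],[[1.69,2.06,0],[0,0,4.35]],[[1.69,2.06,0],[0,0,4.35]]]' --gripper 0

```text
time_s: 1.15
tcp_pos: [0.4345, -0.2507, 0.2311]
eef_rot: [0.078, 0.703, -0.078, 0.703]
ft_force: [0.4, -0.5, -0.2]
grip_width: 0.502
```

carry_out --rows '[[[0,0,0],[0,0,0]],[[0,0,0],[0,0,0]],[[0,0,0],[0,0,0]]]'

```text
time_s: 1.4
tcp_pos: [0.4338, -0.2519, 0.2311]
eef_rot: [0.08, 0.703, -0.08, 0.702]
ft_force: [-1.1, 0.3, -0.2]
grip_width: 0.499
```

```bash
cat >> h.py <<'E'
def look(tag,n="wrist"):
    o=ctrl.get_obs(); p,d=ctrl.camera(n); cv2.imwrite(f"pics/{tag}.png",p)
    return o,p,d,toL(cloud(n,d,o))
def st():
    o=ctrl.get_obs();R=Ro.from_quat(o["eef_rot"]).as_matrix()
    print("t",round(o["time_s"],2),"tcpL",toL(o["tcp_pos"]).round(4),"W",o["tcp_pos"].round(4),"q",o["qpos"].round(2),"F",(o["ft_force"]@L).round(2),"w",round(o["grip_width"],3),"\ntoolL x",(L.T@R[:,0]).round(3),"z",(L.T@R[:,2]).round(3))
E
python3 - <<'E'
from h import *
st()
o,p,d,Q=look("w1")
hsv=cv2.cvtColor(p,cv2.COLOR_BGR2HSV);H,S,V=[hsv[...,i].astype(int) for i in range(3)]
m=(d>0)&(H>38)&(H<90)&(S>40)&(Q[...,2]>.02)&(abs(Q[...,1])<.09)
m=big(m);q=Q[m];print(m.sum(),q.min(0),q.max(0))
from scipy.optimize import least_squares
f=lambda p:np.hypot(q[:,0]-p[0]-p[2]*q[:,1],q[:,2]-p[1])-.041
print(least_squares(f,[-.19,.05,0],loss="soft_l1",f_scale=.001).x)
v,u=np.nonzero(m);print(u.min(),u.max(),v.min(),v.max())
np.save("pics/w1.npy",d)
E
```

```text
t 1.4 tcpL [-0.2695 -0.0061  0.2311] W [ 0.4338 -0.2519  0.2311] q [-0.53 -0.03  0.06  1.66 -0.    1.27] F [ 0.03  1.09 -0.22] w 0.499 
toolL x [-0.     0.001 -1.   ] z [ 0.001 -1.    -0.001]
3123 [-0.23406428 -0.04949973  0.06927887] [-0.19974033  0.02998829  0.09354339]
[-0.19793599  0.05114093 -0.00566728]
210 307 98 138
```

View pics/w1.png

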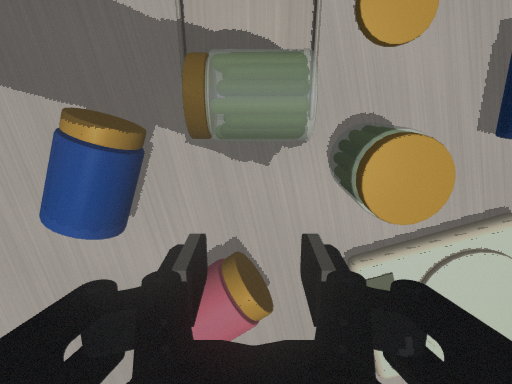

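carry_out --rows '[[[-0.1,-0.5,-2],[0,0,0]],[[0,0,-2],[0,0,0]],[[0,0,-2],[0,0,0]],[[0,0,-2],[0,0,0]],[[0,0,-2],[0,0,0]],[[0,0,-2],[0,0,0]],[[0,0,-2],[0,0,0]],[[0,0,-2],[0,0,0]],[[0,0,-2],[0,0,0]],[[0,0,-1.5],[0,0,0]],[[0,0,0],[0,0,0]],[[0,0,0],[0,0,0]]]'

```text
time_s: 2.45
tcp_pos: [0.4321, -0.2573, 0.036]
eef_rot: [0.081, 0.703, -0.08, 0.702]
ft_force: [0.0, -1.0, 0.2]
grip_width: 0.502
```

Run:
```python
from h import *
st()
o,p,d,Q=look("s1","side")
cv2.imwrite("pics/s1c.png",cv2.resize(p[150:270,150:330],None,fx=4,fy=4))
o,p,d,Q=look("w2")
# finger points
m=(d>0)&(d<.2);print(np.percentile(Q[m],[1,99],0)-toL(o["tcp_pos"]))
```

```text
t 2.45 tcpL [-0.2751 -0.0056  0.036 ] W [ 0.4321 -0.2573  0.036 ] q [-0.54 -0.01 -0.3   1.28 -0.    1.26] F [-1.01 -0.25  0.24] w 0.502 
toolL x [ 0.     0.001 -1.   ] z [-0.001 -1.    -0.001]
[[-0.03210348 -0.12194632 -0.03750515]
 [ 0.10229148  0.13009251  0.09140769]]
```

View pics/s1c.png

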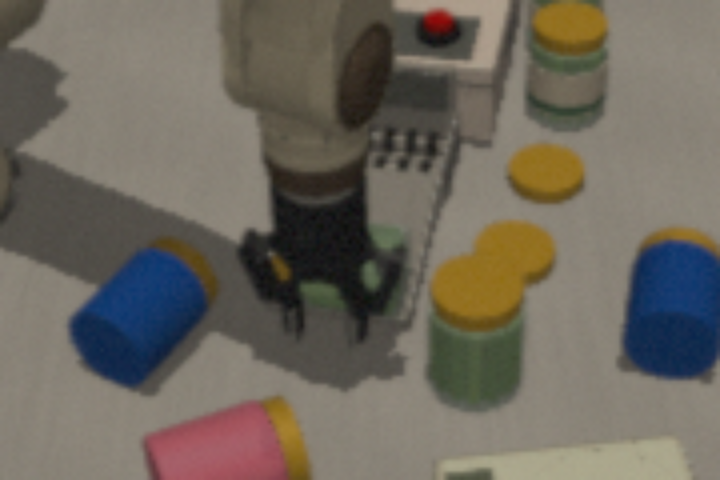

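View pics/w2.png

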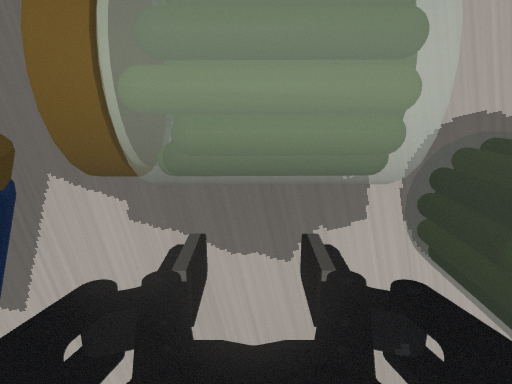

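carry_out --rows '[[[0.07,0.29,0],[0,0,0]],[[0.07,0.29,0],[0,0,0]],[[0.07,0.29,0],[0,0,0]],[[0.07,0.29,0],[0,0,0]],[[0.07,0.29,0],[0,0,0]],[[0.05,0.2,0],[0,0,0]],[[0.05,0.2,0],[0,0,0]],[[0.05,0.2,0],[0,0,0]],[[0.05,0.2,0],[0,0,0]]]'

```text
time_s: 3.3
tcp_pos: [0.4385, -0.2341, 0.0363]
eef_rot: [0.08, 0.703, -0.08, 0.703]
ft_force: [0.6, 0.2, -0.4]
grip_width: 0.503
```

Run:
```python
from h import *
st()
```

```text
t 3.3 tcpL [-0.2511 -0.0067  0.0363] W [ 0.4385 -0.2341  0.0363] q [-0.49 -0.02 -0.32  1.28  0.    1.31] F [ 0.35 -0.57 -0.41] w 0.503 
toolL x [ 0.  0. -1.] z [ 0.001 -1.    -0.   ]
```

carry_out --rows '[[[0.06,0.25,0.03],[0,0,0]],[[0.06,0.25,0.03],[0,0,0]],[[0.06,0.25,0.03],[0,0,0]],[[0.06,0.25,0.03],[0,0,0]],[[0.06,0.25,0.04],[0,0,0]],[[0.06,0.25,0.04],[0,0,0]],[[0.06,0.25,0.04],[0,0,0]],[[0.06,0.25,0.04],[0,0,0]],[[0.06,0.25,0.04],[0,0,0]],[[0.06,0.25,0.04],[0,0,0]],[[0.06,0.25,0.04],[0,0,0]],[[0.06,0.25,0.04],[0,0,0]]]'

```text
time_s: 4.3
tcp_pos: [0.4458, -0.2049, 0.0413]
eef_rot: [0.079, 0.702, -0.081, 0.703]
ft_force: [-1.5, -4.4, 3.4]
grip_width: 0.499
```

```bash
cat >> h.py <<'E'
def jar(tag):
    from scipy.optimize import least_squares
    st();o,p,d,Q=look(tag)
    hsv=cv2.cvtColor(p,cv2.COLOR_BGR2HSV);H,S,V=[hsv[...,i].astype(int) for i in range(3)]
    m=(d>0)&(H>38)&(H<90)&(S>30)&(Q[...,2]>.03)&(abs(Q[...,1])<.075)&(d<.4)
    if m.sum()<50: print("no jar");return
    m=big(m);q=Q[m];print(m.sum(),"jar ext",q.min(0).round(3),q.max(0).round(3))
    f=lambda p:np.hypot(q[:,0]-p[0]-p[2]*q[:,1],q[:,2]-p[1])-.041
    print("jar x,z,tilt",least_squares(f,[q[:,0].mean(),.06,0],loss="soft_l1",f_scale=.001).x.round(4))
E
python3 -c "
from h import *
jar('w3')"
```

```text
t 4.3 tcpL [-0.221  -0.0072  0.0413] W [ 0.4458 -0.2049  0.0413] q [-0.43 -0.04 -0.32  1.29 -0.    1.37] F [-4.67  0.5   3.36] w 0.499 
toolL x [-0.002 -0.001 -1.   ] z [ 0.    -1.     0.001]
53676 jar ext [-0.199 -0.048  0.074] [-0.133  0.029  0.099]
jar x,z,tilt [-0.1687  0.0552 -0.0043]
```

View pics/w3.png

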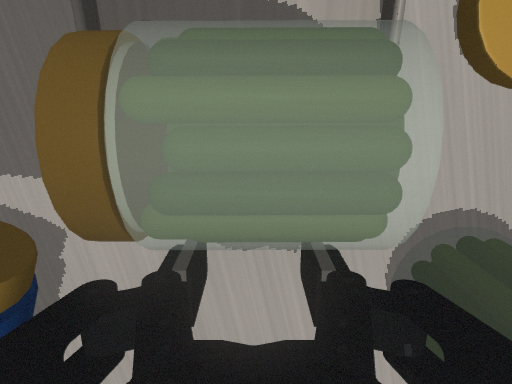

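carry_out --rows '[[[0.06,0.25,0.03],[0,0,0]],[[0.06,0.25,0.03],[0,0,0]],[[0.06,0.25,0.03],[0,0,0]],[[0.06,0.25,0.03],[0,0,0]],[[0.06,0.25,0.04],[0,0,0]],[[0.06,0.25,0.04],[0,0,0]],[[0.06,0.25,0.04],[0,0,0]],[[0.06,0.25,0.04],[0,0,0]],[[0.06,0.25,0.04],[0,0,0]],[[0.06,0.25,0.04],[0,0,0]],[[0.06,0.25,0.04],[0,0,0]],[[0.06,0.25,0.04],[0,0,0]]]'

```text
time_s: 5.35
tcp_pos: [0.453, -0.1748, 0.0455]
eef_rot: [0.079, 0.702, -0.08, 0.703]
ft_force: [-1.3, -5.6, 3.8]
grip_width: 0.5
```

carry_out --rows '[[[0.06,0.25,0.03],[0,0,0]],[[0.06,0.25,0.03],[0,0,0]],[[0.06,0.25,0.03],[0,0,0]],[[0.06,0.25,0.03],[0,0,0]],[[0.06,0.25,0.04],[0,0,0]],[[0.06,0.25,0.04],[0,0,0]],[[0.06,0.25,0.04],[0,0,0]],[[0.06,0.25,0.04],[0,0,0]],[[0.06,0.25,0.04],[0,0,0]],[[0.06,0.25,0.04],[0,0,0]],[[0.06,0.25,0.04],[0,0,0]],[[0.06,0.25,0.04],[0,0,0]]]'

```text
time_s: 6.35
tcp_pos: [0.4601, -0.1448, 0.0499]
eef_rot: [0.079, 0.702, -0.08, 0.703]
ft_force: [-0.9, -4.4, 4.1]
grip_width: 0.499
```

```bash
python3 -c "
from h import *
jar('w4')"
```

```text
t 6.35 tcpL [-0.1592 -0.0076  0.0499] W [ 0.4601 -0.1448  0.0499] q [-0.3  -0.07 -0.33  1.31 -0.    1.49] F [-4.47 -0.14  4.06] w 0.499 
toolL x [-0.001 -0.    -1.   ] z [ 0.001 -1.     0.   ]
53731 jar ext [-0.138 -0.048  0.083] [-0.072  0.029  0.107]
jar x,z,tilt [-0.1069  0.0639 -0.0034]
```

View pics/w4.png

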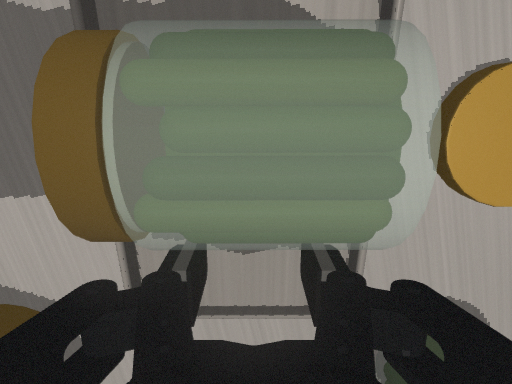

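carry_out --rows '[[[0.06,0.25,0.03],[0,0,0]],[[0.06,0.25,0.03],[0,0,0]],[[0.06,0.25,0.03],[0,0,0]],[[0.06,0.25,0.03],[0,0,0]],[[0.06,0.25,0.04],[0,0,0]],[[0.06,0.25,0.04],[0,0,0]],[[0.06,0.25,0.04],[0,0,0]],[[0.06,0.25,0.04],[0,0,0]],[[0.06,0.25,0.04],[0,0,0]],[[0.06,0.25,0.04],[0,0,0]],[[0.06,0.25,0.04],[0,0,0]],[[0.06,0.25,0.04],[0,0,0]]]'

```text
time_s: 7.4
tcp_pos: [0.4673, -0.1146, 0.0541]
eef_rot: [0.08, 0.703, -0.08, 0.703]
ft_force: [-2.0, -5.0, 3.5]
grip_width: 0.502
```

carry_out --rows '[[[0.06,0.25,0.03],[0,0,0]],[[0.06,0.25,0.03],[0,0,0]],[[0.06,0.25,0.03],[0,0,0]],[[0.06,0.25,0.03],[0,0,0]],[[0.06,0.25,0.04],[0,0,0]],[[0.06,0.25,0.04],[0,0,0]],[[0.06,0.25,0.04],[0,0,0]],[[0.06,0.25,0.04],[0,0,0]],[[0.06,0.25,0.04],[0,0,0]]]'

```text
time_s: 8.15
tcp_pos: [0.4726, -0.0921, 0.0573]
eef_rot: [0.079, 0.703, -0.08, 0.703]
ft_force: [-1.9, -4.6, 4.5]
grip_width: 0.499
```

```bash
python3 -c "
from h import *
jar('w5')"
```

```text
t 8.15 tcpL [-0.105  -0.0079  0.0573] W [ 0.4726 -0.0921  0.0573] q [-0.19 -0.07 -0.32  1.32 -0.    1.61] F [-4.91  0.77  4.52] w 0.499 
toolL x [-0.001 -0.    -1.   ] z [ 0.001 -1.     0.   ]
53970 jar ext [-0.083 -0.048  0.091] [-0.018  0.029  0.115]
jar x,z,tilt [-0.0528  0.0715 -0.0032]
```

View pics/w5.png

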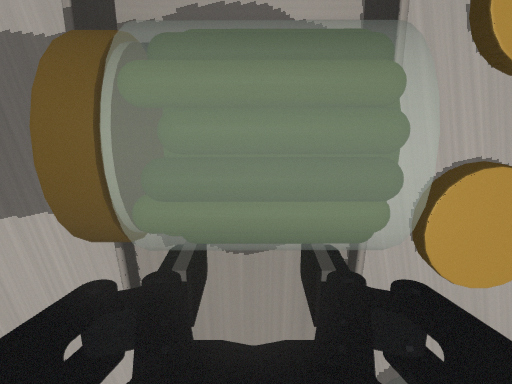

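carry_out --rows '[[[0.03,0.15,0.02],[0,0,0]],[[0.04,0.15,0.02],[0,0,0]],[[0.03,0.15,0.02],[0,0,0]],[[0.04,0.15,0.02],[0,0,0]],[[0.03,0.15,0.02],[0,0,0]],[[0.04,0.15,0.02],[0,0,0]],[[0.03,0.15,0.02],[0,0,0]],[[0.04,0.15,0.02],[0,0,0]],[[0.03,0.15,0.02],[0,0,0]],[[0.04,0.15,0.02],[0,0,0]],[[0.03,0.15,0.02],[0,0,0]],[[0.04,0.15,0.02],[0,0,0]]]'

```text
time_s: 9.2
tcp_pos: [0.4768, -0.0738, 0.0594]
eef_rot: [0.08, 0.703, -0.08, 0.702]
ft_force: [-1.5, -2.5, 1.2]
grip_width: 0.498
```

```bash
python3 -c "
from h import *
jar('w6')"
```

```text
t 9.2 tcpL [-0.0862 -0.0078  0.0594] W [ 0.4768 -0.0738  0.0594] q [-0.15 -0.07 -0.31  1.33 -0.    1.64] F [-2.78  0.93  1.21] w 0.498 
toolL x [-0.  0. -1.] z [ 0.001 -1.    -0.   ]
55045 jar ext [-0.065 -0.048  0.093] [0.001 0.029 0.117]
jar x,z,tilt [-0.034   0.0738 -0.0033]
```

carry_out --rows '[[[0.02,0.1,0.01],[0,0,0]],[[0.02,0.1,0.01],[0,0,0]],[[0.03,0.1,0.01],[0,0,0]],[[0.02,0.1,0.01],[0,0,0]],[[0.02,0.1,0.01],[0,0,0]],[[0.03,0.1,0],[0,0,0]],[[0.02,0.1,0],[0,0,0]],[[0.02,0.1,0],[0,0,0]],[[0.03,0.1,0],[0,0,0]],[[0.02,0.1,0],[0,0,0]],[[0.02,0.1,0],[0,0,0]],[[0.03,0.1,0],[0,0,0]]]'

```text
time_s: 10.25
tcp_pos: [0.4797, -0.0616, 0.0599]
eef_rot: [0.08, 0.703, -0.08, 0.703]
ft_force: [0.4, 0.9, 0.1]
grip_width: 0.501
```

```bash
python3 -c "
from h import *
jar('w7')"
```

```text
t 10.25 tcpL [-0.0737 -0.008   0.0599] W [ 0.4797 -0.0616  0.0599] q [-0.13 -0.07 -0.31  1.33  0.    1.67] F [ 0.94 -0.2   0.12] w 0.501 
toolL x [ 0.  0. -1.] z [ 0.001 -1.    -0.   ]
55668 jar ext [-0.051 -0.048  0.095] [0.013 0.029 0.119]
jar x,z,tilt [-0.0213  0.0751 -0.0039]
```

View pics/w7.png

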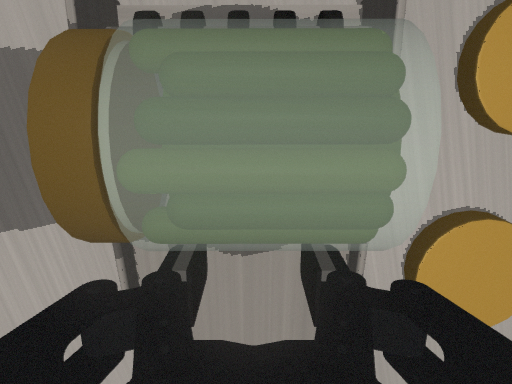

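carry_out --rows '[[[0.02,0.1,0],[0,0,0]],[[0.02,0.1,0],[0,0,0]],[[0.03,0.1,0],[0,0,0]],[[0.02,0.1,0],[0,0,0]],[[0.02,0.1,0],[0,0,0]],[[0.03,0.1,0],[0,0,0]],[[0,0,0],[0,0,0]],[[0,0,0],[0,0,0]]]'

```text
time_s: 10.97
tcp_pos: [0.4811, -0.0558, 0.06]
eef_rot: [0.08, 0.703, -0.08, 0.703]
ft_force: [-0.5, -0.5, -0.5]
grip_width: 0.5
```

```bash
python3 -c "
from h import *
jar('w8')"
```

```text
t 10.97 tcpL [-0.0677 -0.008   0.06  ] W [ 0.4811 -0.0558  0.06  ] q [-0.12 -0.07 -0.31  1.33  0.    1.68] F [-0.61  0.4  -0.46] w 0.5 
toolL x [ 0. -0. -1.] z [ 0.001 -1.     0.   ]
50183 jar ext [-0.033 -0.048  0.092] [0.025 0.029 0.113]
jar x,z,tilt [ 0.0007  0.07   -0.0071]
```

View pics/w8.png

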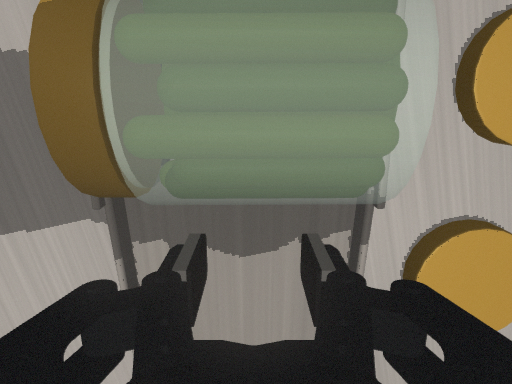

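carry_out --rows '[[[-0.2,-0.7,0],[0,0,0]],[[-0.2,-0.7,0],[0,0,0]],[[-0.2,-0.7,0],[0,0,0]],[[0,0,1],[0,0,0]],[[0,0,2],[0,0,0]],[[0,0,2.5],[0,0,0]],[[0,0,2.5],[0,0,0]],[[0,0,2.5],[0,0,0]],[[0,0,2.5],[0,0,0]],[[0,0,2.5],[0,0,0]],[[0,0,1],[0,0,0]]]' --gripper 1

```text
time_s: 11.93
tcp_pos: [0.4757, -0.0772, 0.2292]
eef_rot: [0.08, 0.701, -0.08, 0.704]
ft_force: [-0.1, 0.4, 0.7]
grip_width: -0.005
```

Run:
```python
from h import *
jar('w9')
o,p,d,Q=look("s2","side")
cv2.imwrite("pics/s2c.png",cv2.resize(p[110:260,180:330],None,fx=4,fy=4))
o,p,d,Q=look("sc2","scene")
cv2.imwrite("pics/sc2c.png",cv2.resize(p[150:260,190:400],None,fx=3.8,fy=3.8))
for n in ("sc2","s2"):pass
```

```text
t 11.93 tcpL [-0.0898 -0.0076  0.2292] W [ 0.4757 -0.0772  0.2292] q [-0.16 -0.08  0.    1.65  0.    1.64] F [0.37 0.2  0.68] w -0.005 
toolL x [ 0.    -0.005 -1.   ] z [ 0.    -1.     0.005]
9416 jar ext [-0.036 -0.049  0.087] [0.036 0.031 0.113]
jar x,z,tilt [ 0.0006  0.0699 -0.0075]
```

View pics/w9.png

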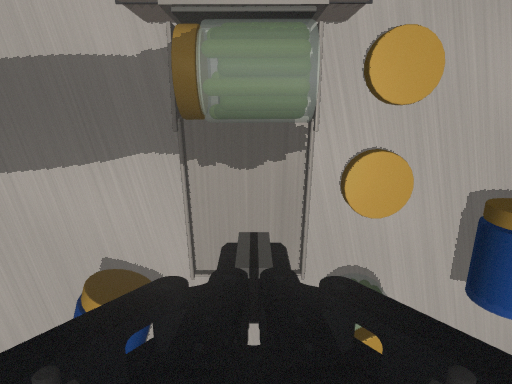

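View pics/s2c.png

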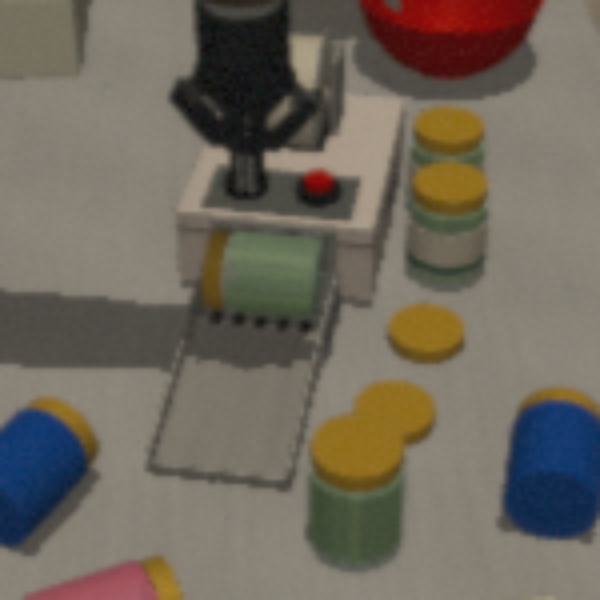

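View pics/sc2c.png

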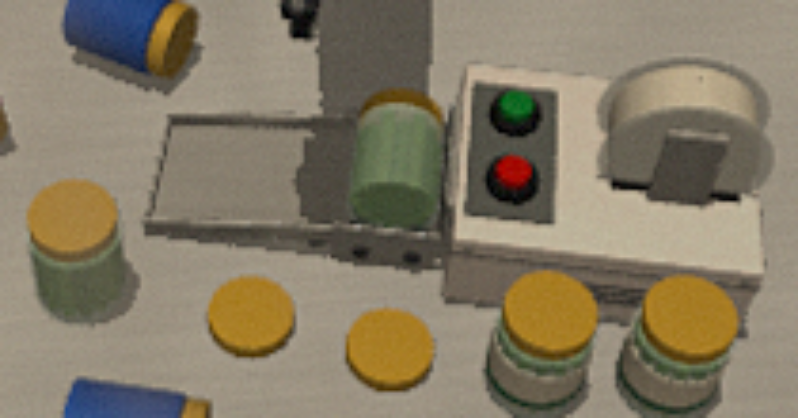

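carry_out --rows '[[[-0.23,2.1,0],[0,0,0]],[[-0.23,2.1,0],[0,0,0]],[[-0.23,2.1,0],[0,0,0]],[[-0.23,2.1,0],[0,0,0]],[[-0.23,2.1,0],[0,0,0]],[[-0.23,2.1,0],[0,0,0]],[[0,0,0],[0,0,0]],[[0,0,0],[0,0,0]]]'

```text
time_s: 12.75
tcp_pos: [0.4606, 0.0497, 0.2233]
eef_rot: [0.079, 0.703, -0.079, 0.702]
ft_force: [0.8, -0.7, 0.3]
grip_width: -0.001
```

Run:
```python
from h import *
st();o,p,d,Q=look('w10');np.save('pics/w10.npy',d)
hsv=cv2.cvtColor(p,cv2.COLOR_BGR2HSV);H,S,V=[hsv[...,i].astype(int) for i in range(3)]
for nm,m in [("green",(H>45)&(H<85)&(S>150)),("red",((H<6)|(H>174))&(S>170))]:
    m=big(m&(d>0)&(d<.4)); v,u=np.nonzero(m); q=Q[m]; zt=np.percentile(q[:,2],90); t=q[q[:,2]>zt-.003]
    print(nm,m.sum(),u.mean(),v.mean(),"top z",zt,t.min(0),t.max(0),(t.min(0)+t.max(0))/2,toW((t.min(0)+t.max(0))/2), "all z",q[:,2].min(),q[:,2].max())
```

```text
t 12.75 tcpL [0.0305 0.0356 0.2233] W [0.4606 0.0497 0.2233] q [ 0.11 -0.12 -0.04  1.65 -0.    1.9 ] F [-0.55 -0.9   0.29] w -0.001 
toolL x [-0.001  0.002 -1.   ] z [ 0.003 -1.    -0.002]
green 336 259.0267857142857 100.68154761904762 top z 0.12552650773684584 [0.08877906 0.02301622 0.12264835] [0.10814976 0.04799606 0.12662219] [0.09846441 0.03550614 0.12463527] [0.47605355 0.11592792 0.12463527] all z 0.12251905873787208 0.1266221857380358
red 1507 357.46582614465825 99.10218978102189 top z 0.12529396066238987 [ 0.08420898 -0.05075878  0.12230025] [ 0.11306247 -0.02199699  0.12681674] [ 0.09863572 -0.03637789  0.1245585 ] [0.54613373 0.09992445 0.1245585 ] all z 0.11437288082802423 0.12681673993194448
```

View pics/w10.png

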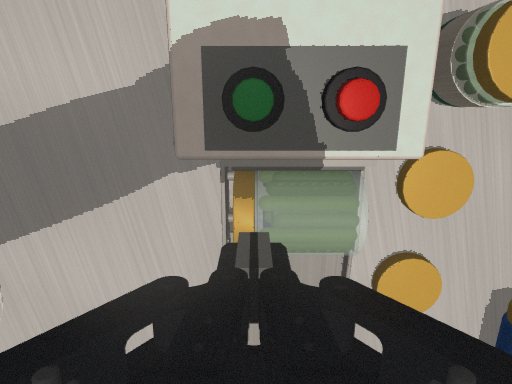

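carry_out --rows '[[[0.35,1.66,0],[0,0,0]],[[0.35,1.66,0],[0,0,0]],[[0.34,1.67,0],[0,0,0]],[[0.34,1.67,0],[0,0,0]],[[0,0,-1.5],[0,0,0]],[[0,0,-2],[0,0,0]],[[0,0,-2],[0,0,0]],[[0,0,-2],[0,0,0]],[[0,0,-1],[0,0,0]],[[0,0,0],[0,0,0]],[[0,0,0],[0,0,0]]]'

```text
time_s: 13.72
tcp_pos: [0.475, 0.1151, 0.1399]
eef_rot: [0.08, 0.703, -0.08, 0.702]
ft_force: [1.3, 0.2, 0.0]
grip_width: -0.0
```

Run:
```python
from h import *
st();o,p,d,Q=look('w11')
o,p,d,Q=look("s3","side")
cv2.imwrite("pics/s3c.png",cv2.resize(p[110:260,180:330],None,fx=4,fy=4))
```

```text
t 13.72 tcpL [0.0974 0.0364 0.1399] W [0.475  0.1151 0.1399] q [ 0.24 -0.07 -0.16  1.48 -0.    2.04] F [ 0.54 -1.23  0.02] w -0.0 
toolL x [-0.     0.001 -1.   ] z [ 0.    -1.    -0.001]
```

View pics/w11.png

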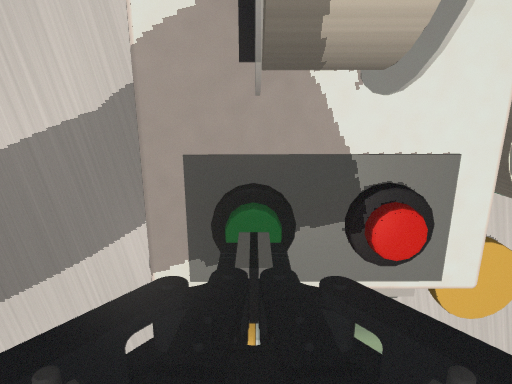

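View pics/s3c.png

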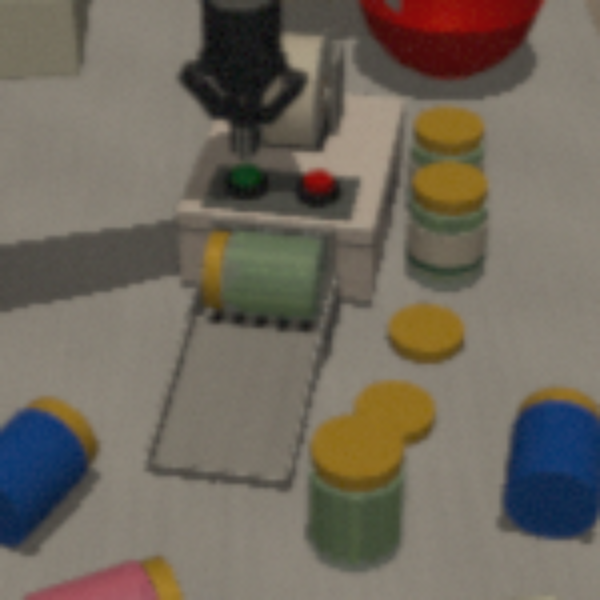

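carry_out --rows '[[[0,0,-0.4],[0,0,0]],[[0,0,-0.4],[0,0,0]],[[0,0,-0.4],[0,0,0]],[[0,0,-0.2],[0,0,0]],[[0,0,-0.2],[0,0,0]],[[0,0,-0.2],[0,0,0]],[[0,0,-0.1],[0,0,0]],[[0,0,0],[0,0,0]]]'

```text
time_s: 14.48
tcp_pos: [0.475, 0.1158, 0.121]
eef_rot: [0.08, 0.703, -0.08, 0.703]
ft_force: [-1.4, -0.3, 3.2]
grip_width: -0.003
```

carry_out --rows '[[[0,0,-0.1],[0,0,0]],[[0,0,-0.1],[0,0,0]],[[0,0,-0.05],[0,0,0]],[[0,0,0],[0,0,0]],[[0,0,0],[0,0,0]]]'

```text
time_s: 14.9
tcp_pos: [0.4751, 0.1158, 0.1186]
eef_rot: [0.08, 0.703, -0.08, 0.703]
ft_force: [-2.4, 0.0, 4.4]
grip_width: -0.0
```

carry_out --rows '[[[0,0,-0.05],[0,0,0]],[[0,0,-0.05],[0,0,0]],[[0,0,-0.05],[0,0,0]],[[0,0,0],[0,0,0]],[[0,0,0],[0,0,0]]]'

```text
time_s: 15.32
tcp_pos: [0.4751, 0.1158, 0.1179]
eef_rot: [0.08, 0.702, -0.08, 0.703]
ft_force: [-5.2, -0.5, 10.9]
grip_width: 0.002
```

carry_out --rows '[[[0,0,0.3],[0,0,0]],[[0,0,0.6],[0,0,0]],[[0,0,1.5],[0,0,0]],[[0,0,2.5],[0,0,0]],[[0,0,2.5],[0,0,0]],[[-0.3,-1.6,2],[0,0,0]],[[-0.3,-1.6,0],[0,0,0]],[[-0.3,-1.6,0],[0,0,0]],[[-0.3,-1.6,0],[0,0,0]],[[0,0,0],[0,0,0]],[[0,0,0],[0,0,0]],[[0,0,0],[0,0,0]]]'

```text
time_s: 16.32
tcp_pos: [0.4633, 0.052, 0.2109]
eef_rot: [0.08, 0.703, -0.08, 0.703]
ft_force: [0.3, -0.1, 1.0]
grip_width: 0.0
```

Run:
```python
from h import *
jar('w12')
o,p,d,Q=look('w13')
hsv=cv2.cvtColor(p,cv2.COLOR_BGR2HSV);H,S,V=[hsv[...,i].astype(int) for i in range(3)]
for nm,m in [("green",(H>45)&(H<85)&(S>150)),("red",((H<6)|(H>174))&(S>170))]:
    m=big(m&(d>0)&(d<.4)); print(nm,m.sum(),np.median(Q[m],0))
```

```text
t 16.32 tcpL [0.0333 0.0336 0.2109] W [0.4633 0.052  0.2109] q [ 0.11 -0.12 -0.07  1.62  0.    1.91] F [-0.   -0.33  0.96] w 0.0 
toolL x [ 0.  0. -1.] z [ 0.001 -1.    -0.   ]
7522 jar ext [-0.027 -0.048  0.08 ] [0.045 0.032 0.234]
jar x,z,tilt [ 0.0005  0.0699 -0.0081]
green 489 [0.09683684 0.03254616 0.12448741]
red 1658 [ 0.09891344 -0.03537924  0.12433053]
```

View pics/w12.png

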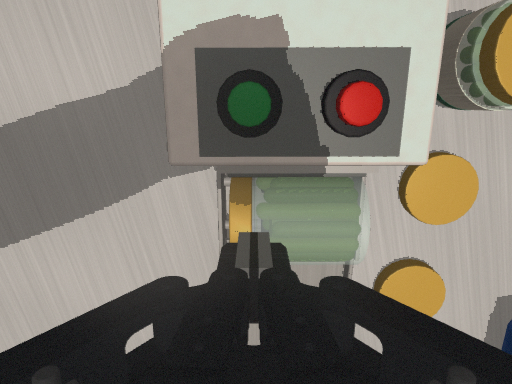

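The picture shows both buttons out (green at 250,103, red at 360,103). The jar sits in the nest (rows 175–262), and the tool is clear of everything, so I'm handing the job in.

```bash
python3 -c "
from station import ctrl
print(ctrl.finish_job())"
```

```text
the job is handed in; nothing more can be done
None
```

I rolled the jar up the apron with the half-open fingers behind it at about 3 cm/s, slowing to about 1 cm/s at the top. It dropped over the front roller on its own and never needed pressing against the stop. The force read at each stop on the way up stayed under about 7 N.

I then pressed the green button with the shut fingers until it stopped moving at about 11 N, let go, and handed the job in at about 16 s.

- **Jar:** its centre measured x ≈ 0.5 mm and z ≈ 70 mm, with the axis tilted about 0.008 rad. I did not measure its sideways position exactly at the end. The last views show it between the cheek plates.
- **Buttons:** both are out again, with their tops at about 124 mm. I did not touch the red one.
- **Bystanders:** none looked displaced in the later pictures. I did not measure them again, and the scale was out of frame in the last views.
- **Clear of contact:** at hand-in the tool was about 10 cm above the jar with only about 1 N of force reading.

No check failed. The one disagreement was the green button's position: the side and scene cameras differed by about 1 cm, so I used the wrist camera's value, which agreed with the scene camera.

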